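# Find and level the proud tile in a glass panel

## Task

One of the six glass tiles in the wooden panel stands a few millimetres proud, too little to be sure of by eye. Take the probe from its stand, find that tile by touching the tiles lightly with the probe's tip, and with the probe press it down until it is level with its neighbours, no deeper, without pushing down any other tile. Then put the probe back in its stand, upright and fully home, and leave everything else where it is.

Things in the scene. Friction and masses are not known exactly. Their poses are not given: they have to be found in the camera images.
- frame: Dark wooden panel frame fixed to the table, 143 mm (x) by 209 mm (y), with six green glass tiles, 2 along x by 3 along y, pitch 66 mm. Origin at its middle, z up; up to 10 mm above the table. Tops of the wooden bars 30 mm above the origin. Five tiles are level with each other to within 0.8 mm, at 32 to 44 mm above the origin: that height differs from panel to panel. One tile, in any pocket, stands 3 to 4 mm above the others.
- probe: Loose hand probe, about 90 g, standing upright in its stand. Origin at the bottom of its tip, z axis up along the probe to its top. From the tip up: brass square shank 12 mm wide with a rounded end 7 mm across, up to 50 mm; round brass collar 32 mm across from 50 to 56 mm; orange square grip 20 mm wide (faces along the probe's x and y) from 56 to 108 mm.
- probe_tip (a point): The bottom of the probe's rounded tip.
- probe_grip (a point): Point on the probe's axis in the orange grip, 84 mm above the tip; pinch the grip about here.
- stand: Pale wooden block fixed to the table, 75 x 75 x 55 mm, origin at the centre of its underside, with a 16 mm square hole right through its middle (sides along its x and y, chamfered mouth). The probe hangs in it by its collar, upright, its tip 5 mm above the stand's origin and its square faces parallel to the stand's.
- glass_a (a joint): Depth of the proud tile, in m: 0 level with the others, negative proud (starts at -0.003 to -0.004), positive sunk. It does not tell which pocket the tile is in. The tiles (53 mm square) are a tight push fit with no stop: one does not move under a push of up to 8 N, slides down under more than about 11 N (7 mm/s for each further newton) and stays where it is left; it cannot be pulled up.
- pocket_1 (a point): Centre of pocket 1 of the panel, at the height of the tops of the wooden bars (30 mm above the frame's origin). Fixed to the frame: it does not show how high the tile there stands.
- pocket_2 (a point): Centre of pocket 2 of the panel, at the height of the tops of the wooden bars (30 mm above the frame's origin). Fixed to the frame: it does not show how high the tile there stands.
- pocket_3 (a point): Centre of pocket 3 of the panel, at the height of the tops of the wooden bars (30 mm above the frame's origin). Fixed to the frame: it does not show how high the tile there stands.
- pocket_4 (a point): Centre of pocket 4 of the panel, at the height of the tops of the wooden bars (30 mm above the frame's origin). Fixed to the frame: it does not show how high the tile there stands.
- pocket_5 (a point): Centre of pocket 5 of the panel, at the height of the tops of the wooden bars (30 mm above the frame's origin). Fixed to the frame: it does not show how high the tile there stands.
- pocket_6 (a point): Centre of pocket 6 of the panel, at the height of the tops of the wooden bars (30 mm above the frame's origin). Fixed to the frame: it does not show how high the tile there stands.
- glass_b (a joint): How deep one of the five other tiles sits, in m: 0 is level (the common height of the tiles), positive is sunk. It does not tell which pocket that tile is in.
- glass_c (a joint): How deep one of the five other tiles sits, in m: 0 is level (the common height of the tiles), positive is sunk. It does not tell which pocket that tile is in.
- glass_d (a joint): How deep one of the five other tiles sits, in m: 0 is level (the common height of the tiles), positive is sunk. It does not tell which pocket that tile is in.
- glass_e (a joint): How deep one of the five other tiles sits, in m: 0 is level (the common height of the tiles), positive is sunk. It does not tell which pocket that tile is in.
- glass_f (a joint): How deep one of the five other tiles sits, in m: 0 is level (the common height of the tiles), positive is sunk. It does not tell which pocket that tile is in.
- glue: White glue bottle with a yellow cap, 48 mm across, 130 mm tall. Loose bystander; origin at the centre of its underside. Leave it alone.
- jar: Clear lidded jar, 70 mm across, 75 mm tall. Loose bystander; origin at the centre of its underside. Leave it alone.
- tub_green: Clear open tub, 110 x 90 x 45 mm, with green glass scraps. Loose bystander; origin at the centre of its underside. Leave it alone.
- tub_white: White open tub, 110 x 90 x 45 mm, with pale glass scraps. Loose bystander; origin at the centre of its underside. Leave it alone.
- brush: Brush lying flat on the table. Loose bystander; origin at its middle. Leave it alone.
- mug: Blue mug, 76 mm across, 85 mm tall. Loose bystander; origin at the centre of its underside. Leave it alone.
- spare_glass: Loose amber glass block, 70 x 50 x 12 mm, lying flat on the table beside the panel. Loose bystander; origin at the centre of its underside. Leave it alone.
There are look-alikes about, which are no part of the job. Leave any red look-alike of the probe alone.

How it is judged:
By the outcome, as a careful person would: the job done as asked, in the order asked, and still so for the second after the job is handed in, with the robot touching nothing.
It also fails if it takes over 72 s, if anything falls off the work surface, if the arm or the gripper's body presses on something with over 40 N, if the wrist force passes 120 N, or if a joint passes its speed limit or range.

## Robot

A 7-joint arm with a two-finger parallel gripper is mounted at the origin on the work surface. World frame = base frame: x ahead of the robot, y to its left, z up, the work surface at z = 0. Lengths are in m, angles in rad, forces in N, time in s.
With the tool pointing down it reaches from about 0.425 to 0.925 m from the base axis. Payload 6.8 kg.
Tool frame: the origin (TCP) lies on the centre line of the jaws, within the pads' length; the fingertips stand 8 mm ahead of it and the grasp point (between the pads) lies 11 mm behind it (bot.tips_ahead is the distance from the TCP to the fingertips, in m); z points along the fingers, y is the line along which they close (so a half turn about z gives the same grasp; the last joint's range is limited). The gripper opens to 85 mm and grips with 20 to 120 N. Pads are 22 mm wide; open, the fingers measure 114 mm over their backs; the gripper's body (76 mm by 85 mm) begins 54 mm behind the grasp point. The pads swing forward as they close: fully open they stand 13 mm farther back than shut.
Start: joints at [1.184, 0.477, 0.022, 1.555, -0.011, 1.109, -0.083], TCP at [0.186, -0.649, 0.239] pointing down, gripper open.
Joint ranges: [-2.96, 2.96], [-0.34, 2.1], [-1.41, 1.46], [0.24, 2.44], [-1.37, 4.51], [0.17, 1.92], [-2.96, 2.96]. Speed limits (rad/s): [2.39, 2.39, 3.14, 3.14, 3.14, 3.14, 3.14].

## Interface

Orientations are given as a unit quaternion [w, x, y, z].
In Python, from station import bot gives the robot as it stands.
- The arm moves only by the tool send_rows, never from a script. Its argument "deltas" is text: rows parted by semicolons, each of 4 numbers parted by spaces: the shift along the tool's x, y, z in m, then the turn about the tool's z in degrees. In form: x y z spin; .... A call has 1 to 5 rows; each row is the pose to reach, as a shift and turn from the pose commanded when the call began, along the tool's axes at that moment; what a row does not reach only later rows make up. A row lasts 1/10 s, in which the tool goes at most 50 mm and 8.59 degrees, less where a joint would pass 70% of its speed; a pose out of reach is approached as far as the arm can. A call with a gripper value outside its range is refused whole. "claw" is the opening, from 0 (shut) to 1 (fully open), set as the call begins (left out, the last holds). The fingers move at their own pace and stop on an object; "force" is the grip in N (left out, the last holds). Time passes only in rows, so rows that repeat a pose let the fingers close. It gives the time, the measured TCP pose, the force, the opening and the grip force at its end, in the units of the state.
- bot.get_obs(): the state, without advancing time (a new reading comes with each control period).
- bot.read_camera(name): name is "scene" or "top" or "wrist"; returns a dict with "img" (384x512x3 uint8, red, green, blue), "depth" (384x512 float32, m along the optical axis (not along the pixel's ray), 0 where there is no reading), "fx", "fy", "cx", "cy" (pixels), "camera_from_world" (4x4, takes a point from world to camera coordinates). Camera axes: x right, y up, looking along -z (the intrinsics and any distortion apply to the point x, -y, -z); pixel columns grow to the right and rows downward; lengths in m; the calibration is good to about 2 mm. The wrist camera is an equidistant fisheye: a pixel r from the principal point sees the ray r / f radians off the axis. A picture is of the moment at which its call begins.
- bot.hand_in(): hands the job in; it is judged then, once.
Trained networks look in a picture, given as the dict that the camera call returned (one of the last four; its "shot" number tells which), for a name from the list of things; names that differ only in an ending like _2 or _b are one class to them, and where a whole thing is asked for, a point or a joint stands for the part that bears it (a point fixed in the world has none). Each returns a list of dicts, best first, with "confidence" (0 to 1); they miss things now and then, are a little off and sometimes report something else, mostly with a low value. They report only what shows in the picture. A call takes as long as a camera call. They do not tell look-alikes from the thing itself.
- bot.masks_of(picture, query): "mask" (384x512 bool, what is visible of it).
- bot.landmark_of(picture, query): "xyz" ([x, y, z] in m, in world coordinates, good to about 4 mm: a listed point, or the origin of a listed thing).
The state is a dict: "t": time; "q": joint angles; "joint_vel": joint speeds; "joint_torque": joint torques, N m; "eef_pos": TCP position; "tool_rot": TCP orientation; "contact_force": force on the tool from outside, world axes, zero at the start; "torque": the same for the moment, N m; "gripper_width": opening from 0.0 (shut) to 1.0 (fully open); "grasp_force": force on a finger pad.
Only numpy, scipy, OpenCV 4.12 (cv2) and the standard library are available. Lean on these libraries where they do the work, as an engineer would, in place of code of your own. Each camera call takes 0.05 s, during which the arm holds its last target. There are 200 camera calls.

## Working session

There is one attempt and no reset: what is moved stays moved. The work goes in short steps, Python scripts to look and compute and a tool call to move; the robot and the scene stay as the last step left them, time stands still between calls to the robot, and variables do not carry over. Pictures are saved under pics/ and viewed, at most 10 in all, crops included, and the job is handed in when it is done.

Besides the shell and the picture viewer there is one more tool, called after "Emit:" by a JSON object that holds its "fn" and its "kwargs". send_rows: Moves the arm, as the interface text tells. Its arguments: {"type":"object","properties":{"deltas":{"type":"string"},"claw":{"type":"number"},"force":{"type":"number"}},"required":["deltas"]}

```bash
mkdir -p pics; ls; cat > h.py <<'E'
from station import bot
import numpy as np, cv2
def save(p,n): cv2.imwrite('pics/'+n+'.png',p['img'][:,:,::-1])
def proj(p,X):
    c=p['camera_from_world']@np.r_[X,1]
    return p['cx']+p['fx']*c[0]/-c[2], p['cy']+p['fy']*-c[1]/-c[2]
def cloud(p):
    d=p['depth'];v,u=np.indices(d.shape)
    P=np.stack([(u-p['cx'])/p['fx']*d,-(v-p['cy'])/p['fy']*d,-d,np.ones_like(d)],-1)
    return (P@np.linalg.inv(p['camera_from_world']).T)[...,:3]
E
python3 - <<'E'
from h import *
o=bot.get_obs();print(o)
for c in('top','scene'):
    p=bot.read_camera(c);save(p,c)
    for q in['frame','stand','probe','probe_grip','probe_tip']+['pocket_%d'%i for i in range(1,7)]:
        for r in bot.landmark_of(p,q)[:3]:print(c,q,np.round(r['xyz'],3),round(r['confidence'],2),np.round(proj(p,r['xyz'])))
a=cv2.imread('pics/top.png');b=cv2.imread('pics/scene.png')
E
```

```text
pics
{'t': 0.0, 'q': array([ 1.18391248,  0.47780091,  0.02235101,  1.55646163, -0.01149307,
        1.10927358, -0.08309164]), 'joint_vel': array([ 1.83380691e-04, -3.40293856e-06, -1.84102051e-04,  3.50997875e-04,
        3.04154051e-04, -1.05689328e-03, -6.69551749e-04]), 'joint_torque': array([-3.41715540e-04, -5.96451902e+01,  1.60803560e+00, -2.81198859e+01,
        1.25677296e-02,  9.32341442e-03, -2.07666908e-06]), 'eef_pos': array([ 0.18557098, -0.64839239,  0.23832107]), 'tool_rot': array([-8.85653171e-04,  9.90298666e-01,  1.38952254e-01, -1.98152076e-04]), 'contact_force': array([-0.19650768,  0.15334715, -0.58599422]), 'torque': array([ 0.02228649,  0.01711786, -0.00905712]), 'grasp_force': 0.0, 'gripper_width': 1.003745772624702}
top frame [0.534 0.085 0.002] 0.56 [209. 208.]
top stand [ 0.521 -0.226 -0.001] 0.82 [302. 211.]
top probe [ 0.424 -0.225 -0.002] 0.57 [302. 240.]
top probe [ 0.542 -0.327 -0.003] 0.55 [331. 204.]
top probe [ 0.528 -0.222  0.005] 0.48 [301. 208.]
top probe_grip [ 0.67  -0.396  0.001] 0.48 [350. 166.]
top probe_grip [ 0.533 -0.225  0.086] 0.46 [
[... 1903 characters left out ...]
 0.029] 0.92 [266. 169.]
scene pocket_2 [0.559 0.156 0.027] 0.89 [285. 175.]
scene pocket_3 [0.568 0.09  0.028] 0.97 [276. 188.]
scene pocket_3 [0.495 0.146 0.029] 0.92 [266. 169.]
scene pocket_3 [0.559 0.156 0.027] 0.89 [285. 175.]
scene pocket_4 [0.568 0.09  0.028] 0.97 [276. 188.]
scene pocket_4 [0.495 0.146 0.029] 0.92 [266. 169.]
scene pocket_4 [0.559 0.156 0.027] 0.89 [285. 175.]
scene pocket_5 [0.568 0.09  0.028] 0.97 [276. 188.]
scene pocket_5 [0.495 0.146 0.029] 0.92 [266. 169.]
scene pocket_5 [0.559 0.156 0.027] 0.89 [285. 175.]
scene pocket_6 [0.568 0.09  0.028] 0.97 [276. 188.]
scene pocket_6 [0.495 0.146 0.029] 0.92 [266. 169.]
scene pocket_6 [0.559 0.156 0.027] 0.89 [285. 175.]
```

```bash
python3 - <<'E'
import cv2
a=cv2.imread('pics/top.png');b=cv2.imread('pics/scene.png')
cv2.imwrite('pics/c1.png',cv2.resize(a[130:290,160:400],None,fx=3,fy=3,interpolation=cv2.INTER_CUBIC))
cv2.imwrite('pics/c2.png',cv2.resize(b[140:330,120:370],None,fx=3,fy=3,interpolation=cv2.INTER_CUBIC))
E
```

```text
(no output)
```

View pics/c1.png

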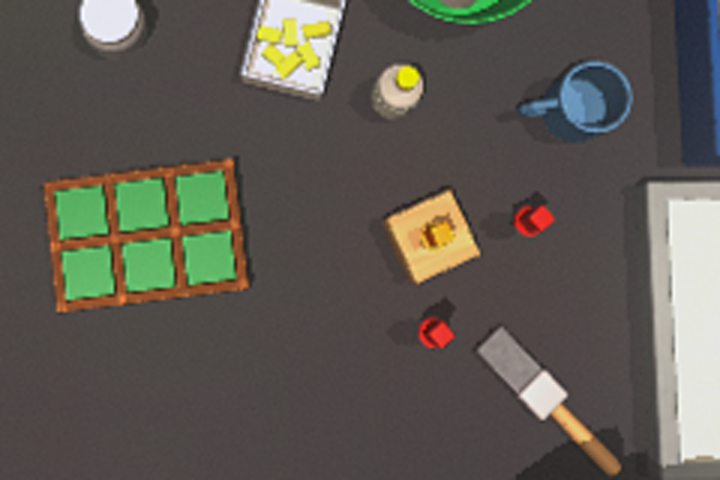

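View pics/c2.png

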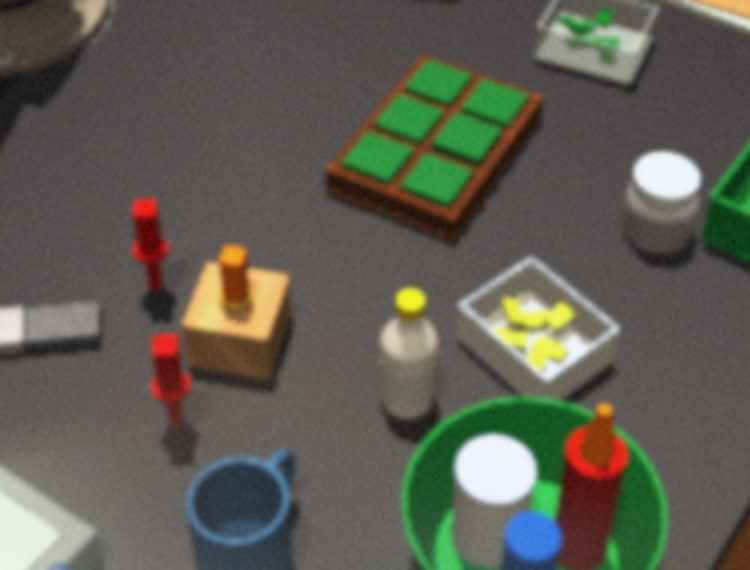

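The orange probe stands in the pale stand, top crop (438,233), i.e. full (306,207). The look-alikes are red, free-standing and out of any stand: full (338,203) and (305,240). The orange one in the stand fits the description, and the enlarged crops confirm it.

```bash
python3 - <<'E'
from h import *
for c in('top','scene'):
    p=bot.read_camera(c);C=cloud(p)
    for q,lo,hi in(('stand',.045,.07),('frame',.02,.07)):
        m=bot.masks_of(p,q)[0]['mask'];P=C[m];P=P[(P[:,2]>lo)&(P[:,2]<hi)]
        r=cv2.minAreaRect((P[:,:2]*1000).astype(np.float32));print(c,q,r,np.median(P[:,2]),len(P))
    g=C.reshape(-1,3);I=p['img'].reshape(-1,3).astype(int)
    f=(abs(g[:,0]-.525)<.03)&(abs(g[:,1]+.225)<.03)&(g[:,2]>.085)
    print('grip',g[f].mean(0),g[f].max(0),f.sum())
    for X in bot.landmark_of(p,'pocket_1'):
        x=X['xyz'];
        if X['confidence']<.4: continue
        f=(np.hypot(g[:,0]-x[0],g[:,1]-x[1])<.02);print(np.round(x,4),round(X['confidence'],2),'tile',np.round(np.median(g[f][:,2])*1000,1),f.sum())
E
```

```text
top stand ((523.974853515625, -224.9677734375), (71.18120574951172, 73.72329711914062), 24.86773109436035) 0.05480910894536306 397
top frame ((533.9442749023438, 85.0510482788086), (142.97463989257812, 208.90560913085938), 5.840278148651123) 0.029750869330271823 1180
grip [ 0.52475451 -0.22361632  0.11064287] [ 0.5362049  -0.21350194  0.11772647] 48
[0.5069 0.0151 0.0343] 0.9 tile 35.8 120
[0.5603 0.1519 0.0311] 0.9 tile 36.4 118
[0.5713 0.0194 0.029 ] 0.89 tile 36.5 115
[0.5669 0.0862 0.0283] 0.87 tile 40.1 119
[0.4984 0.148  0.03  ] 0.85 tile 36.2 117
[0.4992 0.085  0.0273] 0.65 tile 35.6 122
scene stand ((524.6010131835938, -225.41998291015625), (76.51763916015625, 81.93988037109375), 22.52387237548828) 0.054199389876535276 548
scene frame ((0.0, 0.0), (0.0, 0.0), 0.0) nan 0
grip [ 0.52718751 -0.22834745  0.10424721] [ 0.53705967 -0.21388095  0.11635663] 109
[0.5094 0.0108 0.0313] 0.93 tile 35.9 102
[0.5735 0.0203 0.0278] 0.86 tile 36.1 104
[0.4959 0.1463 0.0253] 0.83 tile 36.3 83
[0.5626 0.1591 0.0278] 0.75 tile 36.3 87
[0.5671 0.0885 0.0285] 0.63 tile 39.6 89
  return _methods._mean(a, axis=axis, dtype=dtype,
  ret = ret.dtype.type(ret / rcount)
```

Emit:
{"fn": "send_rows", "kwargs": {"deltas": "0 0 -0.02 0;0 0 -0.05 0;0 0 -0.06 0", "claw": 0.55}}

```text
t: 1.9
eef_pos: [0.1861, -0.6502, 0.3026]
tool_rot: [0.002, 0.99, 0.139, 0.0]
contact_force: [0.1, -0.6, 0.4]
gripper_width: 0.553
grasp_force: 0.0
```

Emit:
{"fn": "send_rows", "kwargs": {"deltas": "0.04 -0.028 0 0;0.08 -0.056 0 0;0.12 -0.084 0 0;0.16 -0.112 0 0;0.2 -0.14 0 0"}}

```text
t: 2.4
eef_pos: [0.3404, -0.4575, 0.299]
tool_rot: [0.0, 0.99, 0.139, -0.0]
contact_force: [0.7, -1.2, 0.6]
gripper_width: 0.555
grasp_force: 0.0
```

Emit:
{"fn": "send_rows", "kwargs": {"deltas": "0.04 -0.029 0 -2;0.08 -0.058 0 -4;0.12 -0.087 0 -6;0.16 -0.116 0 -8;0.2 -0.145 0 -8.5"}}

```text
t: 2.9
eef_pos: [0.4927, -0.2632, 0.2992]
tool_rot: [0.0, 0.977, 0.212, 0.0]
contact_force: [1.2, -0.4, 0.2]
gripper_width: 0.55
grasp_force: 0.0
```

```bash
cat >> h.py <<'E'
def st():
    o=bot.get_obs();q=o['tool_rot'];yaw=2*np.arctan2(q[2],q[1])
    print('t',round(o['t'],2),'pos',np.round(o['eef_pos'],4),'yaw',round(np.degrees(yaw),2),'F',np.round(o['contact_force'],1),'T',np.round(o['torque'],2),'w',round(o['gripper_width'],3),'q',np.round(o['q'],2)); return o,yaw
def to(x,y,z,yawdeg=None):
    o,w=st();d=np.array([x,y,z])-o['eef_pos'];c,s=np.cos(w),np.sin(w)
    print('delta',np.round([c*d[0]+s*d[1],s*d[0]-c*d[1],-d[2]],4),'spin',None if yawdeg is None else round(np.degrees(w)-yawdeg,2))
E
python3 -c "
from h import *
to(.5245,-.225,.2,24.5)"
```

```text
t 2.9 pos [ 0.4927 -0.2632  0.2992] yaw 24.52 F [ 1.2 -0.4  0.2] T [-0.04 -0.    0.01] w 0.55 q [ 0.58  0.25 -0.24  1.75  0.06  1.15 -0.82]
delta [ 0.0448 -0.0215  0.0992] spin 0.02
```

Emit:
{"fn": "send_rows", "kwargs": {"deltas": "0.022 -0.011 0.025 0;0.045 -0.0225 0.05 0;0.045 -0.0225 0.09 0;0.045 -0.0225 0.1 0;0.045 -0.0225 0.1 0"}}

```text
t: 3.4
eef_pos: [0.522, -0.226, 0.1977]
tool_rot: [-0.001, 0.977, 0.212, -0.002]
contact_force: [0.8, 0.3, 0.9]
gripper_width: 0.55
grasp_force: 0.0
```

```bash
python3 - <<'E'
from h import *
to(.5245,-.225,.079,24.5)
p=bot.read_camera('wrist');save(p,'w1');print(p['fx'],p['cx'],p['cy'])
o=bot.get_obs()
for q in('probe_grip','stand','probe_tip'):
    for r in bot.landmark_of(p,q)[:3]:print(q,np.round(r['xyz'],4),round(r['confidence'],2))
# pixels predicted along probe axis
def fish(X):
    c=p['camera_from_world']@np.r_[X,1];v=np.array([c[0],-c[1],-c[2]]);n=np.hypot(v[0],v[1]);th=np.arctan2(n,v[2])
    return np.round([p['cx']+p['fx']*th*v[0]/n,p['cy']+p['fx']*th*v[1]/n],1)
for z in(.055,.113):print(z,fish([.5245,-.225,z]))
print('tcp',fish([*o['eef_pos'][:2],.113]))
E
```

```text
t 3.4 pos [ 0.522  -0.226   0.1977] yaw 24.43 F [0.8 0.3 0.9] T [0.03 0.04 0.03] w 0.55 q [ 0.5   0.36 -0.26  1.84  0.11  0.96 -0.95]
delta [0.0027 0.0002 0.1187] spin -0.07
297.3186396354542 258.2517429104187 190.0414989490027
probe_grip [ 0.5316 -0.2283  0.0934] 0.88
probe_grip [ 0.5382 -0.3283  0.0853] 0.83
probe_grip [ 0.4243 -0.2196  0.0808] 0.6
stand [ 0.523  -0.2268  0.0021] 0.83
probe_tip [ 0.4199 -0.2223 -0.0024] 0.78
probe_tip [ 0.5339 -0.3327  0.0031] 0.72
0.055 [258.6 177.6]
0.113 [258.5 196.6]
tcp [259.6 198.9]
```

View pics/w1.png

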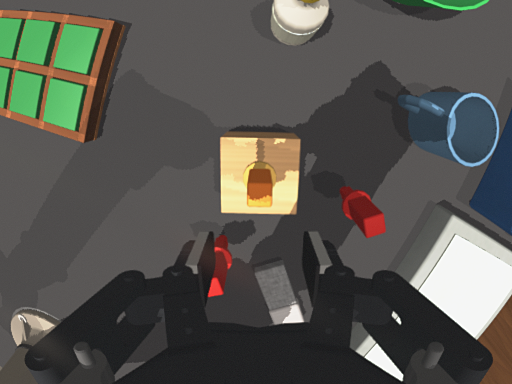

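The wrist view shows the orange grip at (259,200) in the stand (260,173), square to the image. The red look-alikes are at (218,268) and (363,212), clear of the fingers, so I descend.

Emit:
{"fn": "send_rows", "kwargs": {"deltas": "0.002 0 0.03 0;0.002 0 0.06 0;0.002 0 0.09 0;0.002 0 0.11 0;0.002 0 0.119 0"}}

```text
t: 4.1
eef_pos: [0.5251, -0.2254, 0.0798]
tool_rot: [-0.0, 0.977, 0.212, -0.0]
contact_force: [0.0, 0.4, 0.4]
gripper_width: 0.55
grasp_force: 0.0
```

Emit:
{"fn": "send_rows", "kwargs": {"deltas": "0 0 0 0;0 0 0 0;0 0 0 0;0 0 0 0;0 0 0 0", "claw": 0, "force": 60}}

```text
t: 4.6
eef_pos: [0.5263, -0.2253, 0.0817]
tool_rot: [0.001, 0.977, 0.212, 0.001]
contact_force: [-0.9, -0.5, 7.0]
gripper_width: 0.224
grasp_force: 59.3
```

```bash
python3 -c "
from h import *
to(.5245,-.225,.079,24.5);print(bot.get_obs()['grasp_force'])"
```

```text
t 4.6 pos [ 0.5263 -0.2253  0.0817] yaw 24.46 F [-0.9 -0.5  7. ] T [0.07 0.18 0.02] w 0.224 q [ 0.47  0.52 -0.23  1.92  0.17  0.72 -1.  ]
delta [-0.0015 -0.0011  0.0027] spin -0.04
59.31357443332672
```

Emit:
{"fn": "send_rows", "kwargs": {"deltas": "0 0 -0.015 0;0 0 -0.035 0;0 0 -0.06 0;0 0 -0.09 0;0 0 -0.12 0"}}

```text
t: 5.1
eef_pos: [0.525, -0.2247, 0.2022]
tool_rot: [-0.0, 0.977, 0.212, -0.0]
contact_force: [-0.2, -0.3, -1.4]
gripper_width: 0.227
grasp_force: 58.5
```

```bash
python3 -c "
from h import *
to(.535,.085,.18,24.5);to(.567,.088,.18,5.8)"
```

```text
t 5.1 pos [ 0.525  -0.2247  0.2022] yaw 24.49 F [-0.2 -0.3 -1.4] T [-0.01 -0.01  0.01] w 0.227 q [ 0.5   0.36 -0.26  1.83  0.11  0.96 -0.95]
delta [ 0.1374 -0.2777  0.0222] spin -0.01
t 5.1 pos [ 0.525  -0.2247  0.2022] yaw 24.49 F [-0.2 -0.3 -1.4] T [-0.01 -0.01  0.01] w 0.227 q [ 0.5   0.36 -0.26  1.83  0.11  0.96 -0.95]
delta [ 0.1678 -0.2671  0.0222] spin 18.69
```

Emit:
{"fn": "send_rows", "kwargs": {"deltas": "0.017 -0.045 0 4;0.034 -0.09 0 8;0.051 -0.135 0 12;0.068 -0.181 0.02 16;0.0845 -0.226 0.04 18.7"}}

```text
t: 5.6
eef_pos: [0.5092, 0.0131, 0.1635]
tool_rot: [0.0, 0.999, 0.049, 0.002]
contact_force: [1.7, 0.8, -1.6]
gripper_width: 0.227
grasp_force: 58.8
```

Emit:
{"fn": "send_rows", "kwargs": {"deltas": "0 0 0.01 0;0 0 0.015 0;0 0 0.02 0;0 0 0.02 0"}}

```text
t: 6.0
eef_pos: [0.509, 0.0095, 0.1421]
tool_rot: [0.0, 0.999, 0.049, -0.0]
contact_force: [-0.3, -0.1, -0.8]
gripper_width: 0.223
grasp_force: 58.8
```

```bash
python3 - <<'E'
from h import *
to(.508,.016,.135,5.8)
p=bot.read_camera('wrist');save(p,'w2')
for r in bot.landmark_of(p,'probe_tip')[:3]:print(np.round(r['xyz'],4),round(r['confidence'],2))
E
```

```text
t 6.0 pos [0.509  0.0095 0.1421] yaw 5.63 F [-0.3 -0.1 -0.8] T [-0.02  0.09 -0.05] w 0.223 q [ 0.11  0.35 -0.3   2.02  0.14  0.79 -1.75]
delta [-0.0003 -0.0066  0.0071] spin -0.17
[0.5053 0.0093 0.0681] 0.9
[ 0.4216 -0.2235 -0.0013] 0.7
```

View pics/w2.png

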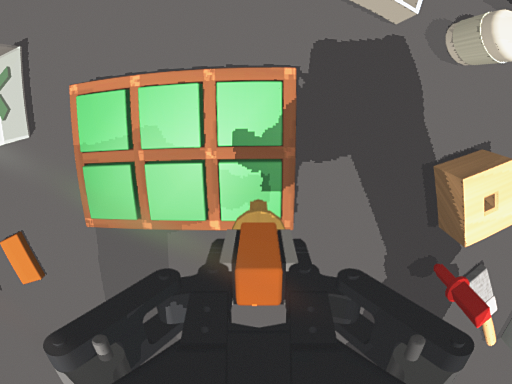

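The wrist view shows the probe upright in the jaws, with its tip near (259,203) over the near-right tile (250,190). The empty stand is at (490,203). I go down for the first touch.

Emit:
{"fn": "send_rows", "kwargs": {"deltas": "0 -0.0065 0.006 0;0 -0.0065 0.012 0;0 -0.0065 0.018 0;0 -0.0065 0.024 0;0 -0.0065 0.024 0"}}

```text
t: 6.6
eef_pos: [0.5076, 0.0176, 0.1171]
tool_rot: [0.0, 0.999, 0.05, -0.001]
contact_force: [-0.3, -0.0, -0.0]
gripper_width: 0.226
grasp_force: 58.8
```

Emit:
{"fn": "send_rows", "kwargs": {"deltas": "0 0 0.001 0;0 0 0.002 0;0 0 0.003 0;0 0 0.003 0"}}

```text
t: 7.0
eef_pos: [0.5084, 0.0177, 0.1152]
tool_rot: [0.0, 0.999, 0.05, 0.0]
contact_force: [-0.0, -0.1, -1.6]
gripper_width: 0.23
grasp_force: 58.8
```

Emit:
{"fn": "send_rows", "kwargs": {"deltas": "0 0 0.0005 0;0 0 0.001 0;0 0 0.001 0"}}

```text
t: 7.3
eef_pos: [0.5083, 0.0177, 0.1142]
tool_rot: [0.0, 0.999, 0.05, 0.0]
contact_force: [0.3, -0.3, -0.9]
gripper_width: 0.227
grasp_force: 58.8
```

Emit:
{"fn": "send_rows", "kwargs": {"deltas": "0 0 0.0005 0;0 0 0.001 0;0 0 0.001 0"}}

```text
t: 7.6
eef_pos: [0.5083, 0.0177, 0.1131]
tool_rot: [0.0, 0.999, 0.05, -0.0]
contact_force: [-0.0, 1.0, -0.2]
gripper_width: 0.229
grasp_force: 58.8
```

Emit:
{"fn": "send_rows", "kwargs": {"deltas": "0 0 0.0005 0;0 0 0.001 0;0 0 0.001 0"}}

```text
t: 7.9
eef_pos: [0.5085, 0.0178, 0.1129]
tool_rot: [0.0, 0.999, 0.05, 0.0]
contact_force: [-3.3, 0.5, 6.5]
gripper_width: 0.223
grasp_force: 60.2
```

Emit:
{"fn": "send_rows", "kwargs": {"deltas": "0 0 0.0005 0;0 0 0.0005 0"}}

```text
t: 8.1
eef_pos: [0.5086, 0.0178, 0.1126]
tool_rot: [0.0, 0.999, 0.05, 0.0]
contact_force: [-1.8, -0.1, 9.9]
gripper_width: 0.226
grasp_force: 60.3
```

Emit:
{"fn": "send_rows", "kwargs": {"deltas": "0 0 -0.008 0;0.03 0 -0.008 0;0.066 0 -0.008 0;0.066 0 -0.003 0;0.066 0 -0.002 0"}}

```text
t: 8.6
eef_pos: [0.5741, 0.0245, 0.1132]
tool_rot: [-0.0, 0.999, 0.05, -0.0]
contact_force: [1.3, 0.6, 6.2]
gripper_width: 0.229
grasp_force: 59.9
```

Emit:
{"fn": "send_rows", "kwargs": {"deltas": "0 0 0 0;0 0 0.0005 0;0 0 0.0005 0"}}

```text
t: 8.9
eef_pos: [0.5731, 0.0242, 0.1133]
tool_rot: [0.0, 0.999, 0.05, -0.0]
contact_force: [-1.3, 0.2, 1.1]
gripper_width: 0.225
grasp_force: 59.3
```

Emit:
{"fn": "send_rows", "kwargs": {"deltas": "0 0 0.0005 0;0 0 0.0005 0"}}

```text
t: 9.1
eef_pos: [0.5733, 0.0242, 0.1132]
tool_rot: [0.0, 0.999, 0.05, -0.0]
contact_force: [-2.8, -0.4, 6.2]
gripper_width: 0.229
grasp_force: 59.9
```

Emit:
{"fn": "send_rows", "kwargs": {"deltas": "0 0 -0.012 0;0 -0.03 -0.012 0;0 -0.066 -0.012 0;0 -0.066 -0.009 0;0 -0.066 -0.0065 0"}}

```text
t: 9.6
eef_pos: [0.5674, 0.0912, 0.1197]
tool_rot: [-0.0, 0.999, 0.052, 0.0]
contact_force: [-0.4, -0.4, -1.8]
gripper_width: 0.225
grasp_force: 59.0
```

Emit:
{"fn": "send_rows", "kwargs": {"deltas": "0 0 0 0;0 0 0.0005 0;0 0 0.0005 0"}}

```text
t: 9.9
eef_pos: [0.5675, 0.0889, 0.1187]
tool_rot: [0.0, 0.999, 0.05, -0.0]
contact_force: [-0.2, -0.1, -0.4]
gripper_width: 0.226
grasp_force: 59.0
```

Emit:
{"fn": "send_rows", "kwargs": {"deltas": "0 0 0.0005 0;0 0 0.0005 0"}}

```text
t: 10.1
eef_pos: [0.5674, 0.0896, 0.1182]
tool_rot: [0.0, 0.999, 0.05, -0.0]
contact_force: [0.2, 0.2, 0.0]
gripper_width: 0.226
grasp_force: 59.0
```

Emit:
{"fn": "send_rows", "kwargs": {"deltas": "0 0 0.0005 0;0 0 0.0005 0"}}

```text
t: 10.3
eef_pos: [0.5673, 0.09, 0.1176]
tool_rot: [0.0, 0.999, 0.05, -0.0]
contact_force: [-0.3, -0.6, -0.8]
gripper_width: 0.225
grasp_force: 59.0
```

Emit:
{"fn": "send_rows", "kwargs": {"deltas": "0 0 0.0005 0;0 0 0.0005 0"}}

```text
t: 10.5
eef_pos: [0.5673, 0.09, 0.1171]
tool_rot: [0.0, 0.999, 0.05, -0.0]
contact_force: [-0.3, -0.1, 0.0]
gripper_width: 0.225
grasp_force: 59.0
```

Emit:
{"fn": "send_rows", "kwargs": {"deltas": "0 0 0.0004 0;0 0 0.0004 0"}}

```text
t: 10.7
eef_pos: [0.5674, 0.0901, 0.117]
tool_rot: [0.0, 0.999, 0.05, 0.0]
contact_force: [-0.1, 0.2, 0.7]
gripper_width: 0.224
grasp_force: 59.2
```

Emit:
{"fn": "send_rows", "kwargs": {"deltas": "0 0 0.0005 0;0 0 0.0005 0"}}

```text
t: 10.9
eef_pos: [0.5675, 0.0901, 0.1169]
tool_rot: [0.0, 0.999, 0.05, 0.0]
contact_force: [-1.3, -0.2, 5.7]
gripper_width: 0.223
grasp_force: 59.9
```

Emit:
{"fn": "send_rows", "kwargs": {"deltas": "0 0 -0.01 0;0 -0.03 -0.01 0;0 -0.066 -0.01 0;0 -0.066 -0.004 0;0 -0.066 -0.001 0"}}

```text
t: 11.4
eef_pos: [0.5604, 0.1568, 0.1173]
tool_rot: [-0.0, 0.999, 0.052, 0.0]
contact_force: [-0.7, -1.1, -1.1]
gripper_width: 0.227
grasp_force: 59.0
```

Emit:
{"fn": "send_rows", "kwargs": {"deltas": "0 0 0.001 0;0 0 0.001 0"}}

```text
t: 11.6
eef_pos: [0.5609, 0.1542, 0.1161]
tool_rot: [0.0, 0.999, 0.049, -0.0]
contact_force: [0.3, -0.6, -0.9]
gripper_width: 0.227
grasp_force: 59.0
```

Emit:
{"fn": "send_rows", "kwargs": {"deltas": "0 0 0.0005 0;0 0 0.0005 0"}}

```text
t: 11.8
eef_pos: [0.561, 0.155, 0.1159]
tool_rot: [0.0, 0.999, 0.05, 0.0]
contact_force: [-1.5, -0.1, -1.1]
gripper_width: 0.222
grasp_force: 59.0
```

Emit:
{"fn": "send_rows", "kwargs": {"deltas": "0 0 0.0005 0;0 0 0.001 0;0 0 0.0015 0;0 0 0.0015 0"}}

```text
t: 12.2
eef_pos: [0.5607, 0.1557, 0.1142]
tool_rot: [0.0, 0.999, 0.05, -0.0]
contact_force: [0.1, 0.7, -1.3]
gripper_width: 0.226
grasp_force: 59.0
```

Emit:
{"fn": "send_rows", "kwargs": {"deltas": "0 0 0.0005 0;0 0 0.001 0;0 0 0.001 0"}}

```text
t: 12.5
eef_pos: [0.5607, 0.1557, 0.1133]
tool_rot: [0.0, 0.999, 0.05, -0.0]
contact_force: [0.8, -0.6, -0.5]
gripper_width: 0.229
grasp_force: 59.0
```

Emit:
{"fn": "send_rows", "kwargs": {"deltas": "0 0 0.0003 0;0 0 0.0003 0"}}

```text
t: 12.7
eef_pos: [0.5608, 0.1558, 0.1132]
tool_rot: [0.0, 0.999, 0.05, 0.0]
contact_force: [-0.8, 0.3, 1.8]
gripper_width: 0.229
grasp_force: 59.3
```

Emit:
{"fn": "send_rows", "kwargs": {"deltas": "0 0 -0.008 0;-0.03 0 -0.008 0;-0.066 0 -0.008 0;-0.066 0 -0.004 0;-0.066 0 -0.002 0"}}

```text
t: 13.2
eef_pos: [0.4949, 0.149, 0.1154]
tool_rot: [0.0, 0.999, 0.051, 0.0]
contact_force: [0.2, 0.2, -0.8]
gripper_width: 0.224
grasp_force: 59.1
```

Emit:
{"fn": "send_rows", "kwargs": {"deltas": "0 0 0.0005 0;0 0 0.001 0;0 0 0.0015 0;0 0 0.0015 0"}}

```text
t: 13.6
eef_pos: [0.4955, 0.1491, 0.1134]
tool_rot: [-0.0, 0.999, 0.05, 0.0]
contact_force: [-0.8, 0.8, -0.8]
gripper_width: 0.225
grasp_force: 59.1
```

Emit:
{"fn": "send_rows", "kwargs": {"deltas": "0 0 0.0005 0;0 0 0.0005 0"}}

```text
t: 13.8
eef_pos: [0.4953, 0.1491, 0.1131]
tool_rot: [-0.0, 0.999, 0.05, 0.0]
contact_force: [0.4, -0.0, -0.6]
gripper_width: 0.229
grasp_force: 59.3
```

Emit:
{"fn": "send_rows", "kwargs": {"deltas": "0 0 0.0004 0;0 0 0.0004 0"}}

```text
t: 14.0
eef_pos: [0.4954, 0.1491, 0.113]
tool_rot: [-0.0, 0.999, 0.05, 0.0]
contact_force: [-0.8, -1.0, 4.1]
gripper_width: 0.225
grasp_force: 59.7
```

Emit:
{"fn": "send_rows", "kwargs": {"deltas": "0 0 -0.008 0;0 0.03 -0.008 0;0 0.066 -0.008 0;0 0.066 -0.004 0;0 0.066 -0.002 0"}}

```text
t: 14.5
eef_pos: [0.5016, 0.0825, 0.1145]
tool_rot: [0.0, 0.999, 0.049, -0.0]
contact_force: [0.1, 0.8, -0.2]
gripper_width: 0.228
grasp_force: 59.1
```

Emit:
{"fn": "send_rows", "kwargs": {"deltas": "0 0 0.0005 0;0 0 0.001 0;0 0 0.0015 0;0 0 0.0015 0"}}

```text
t: 14.9
eef_pos: [0.5017, 0.0843, 0.1132]
tool_rot: [-0.0, 0.999, 0.051, 0.0]
contact_force: [0.6, 0.7, -0.2]
gripper_width: 0.229
grasp_force: 59.2
```

Emit:
{"fn": "send_rows", "kwargs": {"deltas": "0 0 0.0004 0;0 0 0.0004 0"}}

```text
t: 15.1
eef_pos: [0.5019, 0.0842, 0.1132]
tool_rot: [-0.0, 0.999, 0.051, 0.0]
contact_force: [-0.9, 1.4, 4.5]
gripper_width: 0.229
grasp_force: 59.7
```

Five tiles touch at TCP z of about 0.1128–0.1133. The middle-far tile touches at 0.1169, so it's the proud one by about 3.8 mm. I go back to it and press.

Emit:
{"fn": "send_rows", "kwargs": {"deltas": "0 0 -0.0094 0;0.03 0 -0.0094 0;0.066 0 -0.0094 0;0.066 0 -0.0074 0;0.066 0 -0.0054 0"}}

```text
t: 15.6
eef_pos: [0.5677, 0.0897, 0.1181]
tool_rot: [0.0, 0.999, 0.05, -0.0]
contact_force: [-0.6, 0.4, -1.2]
gripper_width: 0.225
grasp_force: 59.1
```

Emit:
{"fn": "send_rows", "kwargs": {"deltas": "0 0 0.0005 0;0 0 0.001 0;0 0 0.0015 0;0 0 0.002 0;0 0 0.002 0"}}

```text
t: 16.1
eef_pos: [0.5667, 0.0899, 0.1168]
tool_rot: [0.0, 0.999, 0.05, -0.0]
contact_force: [-3.8, -0.3, 6.8]
gripper_width: 0.224
grasp_force: 60.2
```

Emit:
{"fn": "send_rows", "kwargs": {"deltas": "0 0 0.0005 0;0 0 0.001 0;0 0 0.0015 0;0 0 0.002 0;0 0 0.002 0"}}

```text
t: 16.6
eef_pos: [0.5668, 0.0899, 0.1153]
tool_rot: [0.0, 0.999, 0.05, -0.0]
contact_force: [-4.5, -2.1, 9.9]
gripper_width: 0.227
grasp_force: 60.6
```

Emit:
{"fn": "send_rows", "kwargs": {"deltas": "0 0 0.0005 0;0 0 0.001 0;0 0 0.0015 0;0 0 0.0018 0;0 0 0.0018 0"}}

```text
t: 17.1
eef_pos: [0.5668, 0.0899, 0.1135]
tool_rot: [0.0, 0.999, 0.05, -0.0]
contact_force: [-4.7, -1.5, 10.9]
gripper_width: 0.225
grasp_force: 60.6
```

Emit:
{"fn": "send_rows", "kwargs": {"deltas": "0 0 -0.0006 0;0 0 -0.0008 0;0 0 -0.0008 0"}}

```text
t: 17.4
eef_pos: [0.5668, 0.0899, 0.1135]
tool_rot: [0.0, 0.999, 0.05, -0.0]
contact_force: [-4.4, -0.8, 6.9]
gripper_width: 0.227
grasp_force: 59.9
```

Emit:
{"fn": "send_rows", "kwargs": {"deltas": "0 0 0.0008 0;0 0 0.0012 0;0 0 0.0012 0;0 0 0.0012 0"}}

```text
t: 17.8
eef_pos: [0.5669, 0.0899, 0.1127]
tool_rot: [0.0, 0.999, 0.05, -0.0]
contact_force: [-4.7, -1.0, 9.8]
gripper_width: 0.228
grasp_force: 60.5
```

Emit:
{"fn": "send_rows", "kwargs": {"deltas": "0 0 -0.0006 0;0 0 -0.001 0;0 0 -0.001 0"}}

```text
t: 18.1
eef_pos: [0.5676, 0.0901, 0.1128]
tool_rot: [-0.0, 0.999, 0.05, 0.0]
contact_force: [0.4, -0.9, 0.7]
gripper_width: 0.229
grasp_force: 59.1
```

Emit:
{"fn": "send_rows", "kwargs": {"deltas": "0 0 -0.0072 0;-0.03 0 -0.0072 0;-0.066 0 -0.0072 0;-0.066 0 -0.0042 0;-0.066 0 -0.0022 0"}}

```text
t: 18.6
eef_pos: [0.5017, 0.0834, 0.1155]
tool_rot: [0.0, 0.999, 0.05, 0.001]
contact_force: [0.4, 0.5, -0.8]
gripper_width: 0.229
grasp_force: 59.1
```

Emit:
{"fn": "send_rows", "kwargs": {"deltas": "0 0 0.0005 0;0 0 0.001 0;0 0 0.0016 0;0 0 0.0016 0"}}

```text
t: 19.0
eef_pos: [0.5021, 0.0835, 0.1134]
tool_rot: [-0.0, 0.999, 0.05, 0.0]
contact_force: [-0.5, 0.1, -0.4]
gripper_width: 0.226
grasp_force: 59.1
```

Emit:
{"fn": "send_rows", "kwargs": {"deltas": "0 0 0.0004 0;0 0 0.0008 0;0 0 0.0008 0"}}

```text
t: 19.3
eef_pos: [0.5021, 0.0835, 0.1132]
tool_rot: [-0.0, 0.999, 0.05, 0.0]
contact_force: [-1.9, -0.4, 3.9]
gripper_width: 0.228
grasp_force: 59.7
```

Emit:
{"fn": "send_rows", "kwargs": {"deltas": "0 0 -0.0074 0;0.03 0 -0.0074 0;0.066 0 -0.0074 0;0.066 0 -0.0044 0;0.066 0 -0.0024 0"}}

```text
t: 19.8
eef_pos: [0.5675, 0.09, 0.1148]
tool_rot: [-0.0, 0.999, 0.05, -0.0]
contact_force: [-1.2, -0.6, -1.2]
gripper_width: 0.228
grasp_force: 59.1
```

Emit:
{"fn": "send_rows", "kwargs": {"deltas": "0 0 0.0005 0;0 0 0.001 0;0 0 0.0016 0;0 0 0.0016 0"}}

```text
t: 20.2
eef_pos: [0.567, 0.09, 0.1136]
tool_rot: [0.0, 0.999, 0.05, -0.0]
contact_force: [0.1, 0.0, -1.2]
gripper_width: 0.227
grasp_force: 59.1
```

Emit:
{"fn": "send_rows", "kwargs": {"deltas": "0 0 0.0004 0;0 0 0.0008 0;0 0 0.0008 0"}}

```text
t: 20.5
eef_pos: [0.5674, 0.09, 0.1129]
tool_rot: [0.0, 0.999, 0.05, 0.0]
contact_force: [-0.5, 0.3, 0.3]
gripper_width: 0.225
grasp_force: 59.2
```

The pressed tile now touches at about 0.1128, within the neighbours' 0.1128–0.1133 spread. The neighbour repeats at 0.1132, so the probe hasn't slipped. Next I return the probe.

Emit:
{"fn": "send_rows", "kwargs": {"deltas": "0 0 -0.02 0;0 0 -0.05 0;0 0 -0.085 0;0 0 -0.085 0"}}

```text
t: 20.9
eef_pos: [0.5703, 0.0909, 0.2025]
tool_rot: [-0.001, 0.999, 0.05, 0.004]
contact_force: [-0.2, 0.7, 0.2]
gripper_width: 0.226
grasp_force: 59.1
```

```bash
python3 -c "
from h import *
to(.525,-.225,.2,24.5)"
```

```text
t 20.9 pos [0.5703 0.0909 0.2025] yaw 5.77 F [-0.2  0.7  0.2] T [ 0.01 -0.06  0.03] w 0.226 q [-0.02  0.37 -0.31  1.82  0.14  0.96 -1.86]
delta [-0.0768  0.3098  0.0025] spin -18.73
```

Emit:
{"fn": "send_rows", "kwargs": {"deltas": "-0.011 0.045 0 -3;-0.022 0.09 0 -6;-0.033 0.135 0 -9;-0.044 0.18 0 -12;-0.055 0.22 0 -15"}}

```text
t: 21.4
eef_pos: [0.5339, -0.1368, 0.1971]
tool_rot: [0.0, 0.984, 0.181, -0.0]
contact_force: [0.8, -1.0, -1.8]
gripper_width: 0.227
grasp_force: 59.0
```

```bash
python3 -c "
from h import *
to(.525,-.225,.2,24.5)"
```

```text
t 21.4 pos [ 0.5339 -0.1368  0.1971] yaw 20.84 F [ 0.8 -1.  -1.8] T [-0.03 -0.02  0.01] w 0.227 q [ 0.37  0.34 -0.28  1.88  0.12  0.94 -1.18]
delta [-0.0396  0.0793 -0.0029] spin -3.66
```

Emit:
{"fn": "send_rows", "kwargs": {"deltas": "-0.018 0.036 0 -2;-0.036 0.072 0 -3.7;-0.0395 0.079 0 -3.7;-0.0395 0.079 0 -3.7;-0.0395 0.079 0 -3.7"}}

```text
t: 21.9
eef_pos: [0.526, -0.2207, 0.1973]
tool_rot: [-0.001, 0.977, 0.212, -0.0]
contact_force: [0.3, -0.0, -1.3]
gripper_width: 0.226
grasp_force: 59.1
```

```bash
python3 - <<'E'
from h import *
to(.525,-.225,.14,24.5)
E
```

```text
t 21.9 pos [ 0.526  -0.2207  0.1973] yaw 24.54 F [ 0.3 -0.  -1.3] T [0.02 0.03 0.03] w 0.226 q [ 0.5   0.37 -0.26  1.84  0.11  0.95 -0.96]
delta [-0.0027  0.0035  0.0573] spin 0.04
```

Emit:
{"fn": "send_rows", "kwargs": {"deltas": "-0.0025 0.0035 0.02 0;-0.0025 0.0035 0.04 0;-0.0025 0.0035 0.055 0;-0.0025 0.0035 0.055 0;-0.0025 0.0035 0.055 0"}}

```text
t: 22.4
eef_pos: [0.5254, -0.2254, 0.1428]
tool_rot: [-0.0, 0.977, 0.213, 0.0]
contact_force: [1.0, -0.1, -0.7]
gripper_width: 0.229
grasp_force: 59.1
```

```bash
python3 - <<'E'
from h import *
to(.525,-.225,.0817,24.5)
to(.525,-.225,.0817,24.5)
p=bot.read_camera('wrist');save(p,'w3')
E
```

```text
t 22.4 pos [ 0.5254 -0.2254  0.1428] yaw 24.56 F [ 1.  -0.1 -0.7] T [ 0.02 -0.01  0.04] w 0.229 q [ 0.49  0.43 -0.25  1.88  0.14  0.84 -0.97]
delta [-0.0002 -0.0006  0.0611] spin 0.06
t 22.4 pos [ 0.5254 -0.2254  0.1428] yaw 24.56 F [ 1.  -0.1 -0.7] T [ 0.02 -0.01  0.04] w 0.229 q [ 0.49  0.43 -0.25  1.88  0.14  0.84 -0.97]
delta [-0.0002 -0.0006  0.0611] spin 0.06
```

View pics/w3.png

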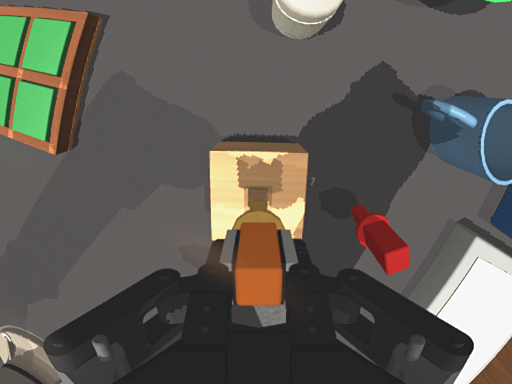

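The shank (259,200) is centred over the stand and its hole (259,195), and the faces are parallel. I insert it slowly, watching the force.

Emit:
{"fn": "send_rows", "kwargs": {"deltas": "0 0 0.005 0;0 0 0.01 0;0 0 0.015 0;0 0 0.02 0;0 0 0.02 0"}}

```text
t: 22.95
eef_pos: [0.5247, -0.2263, 0.1219]
tool_rot: [-0.0, 0.977, 0.212, -0.0]
contact_force: [0.1, -0.5, -1.7]
gripper_width: 0.225
grasp_force: 59.1
```

Emit:
{"fn": "send_rows", "kwargs": {"deltas": "0 0 0.01 0;0 0 0.02 0;0 0 0.03 0;0 0 0.035 0;0 0 0.037 0"}}

```text
t: 23.45
eef_pos: [0.5248, -0.2262, 0.0848]
tool_rot: [-0.0, 0.977, 0.212, -0.0]
contact_force: [0.7, 0.6, -1.1]
gripper_width: 0.227
grasp_force: 59.2
```

Emit:
{"fn": "send_rows", "kwargs": {"deltas": "0 0 0.001 0;0 0 0.002 0;0 0 0.003 0;0 0 0.003 0"}}

```text
t: 23.85
eef_pos: [0.525, -0.2266, 0.0828]
tool_rot: [0.0, 0.977, 0.212, -0.0]
contact_force: [0.6, -0.0, -0.4]
gripper_width: 0.229
grasp_force: 59.2
```

Emit:
{"fn": "send_rows", "kwargs": {"deltas": "0 0 0.0007 0;0 0 0.0014 0;0 0 0.0014 0"}}

```text
t: 24.15
eef_pos: [0.5251, -0.2266, 0.0818]
tool_rot: [0.0, 0.977, 0.212, 0.0]
contact_force: [-2.2, 1.0, 4.7]
gripper_width: 0.226
grasp_force: 59.8
```

Emit:
{"fn": "send_rows", "kwargs": {"deltas": "0 0 0.0005 0;0 0 0.0005 0"}}

```text
t: 24.35
eef_pos: [0.5251, -0.2266, 0.0817]
tool_rot: [0.0, 0.977, 0.212, 0.0]
contact_force: [-3.3, 0.6, 9.5]
gripper_width: 0.226
grasp_force: 60.6
```

It's seated at the original height. I release and withdraw.

Emit:
{"fn": "send_rows", "kwargs": {"deltas": "0 0 -0.001 0;0 0 -0.001 0;0 0 -0.001 0;0 0 -0.001 0;0 0 -0.001 0", "claw": 0.5}}

```text
t: 24.85
eef_pos: [0.525, -0.2265, 0.0816]
tool_rot: [-0.0, 0.977, 0.212, -0.0]
contact_force: [0.9, 0.4, -0.9]
gripper_width: 0.498
grasp_force: 0.0
```

Emit:
{"fn": "send_rows", "kwargs": {"deltas": "0 0 -0.015 0;0 0 -0.045 0;0 0 -0.08 0;0 0 -0.12 0;0 0 -0.15 0"}}

```text
t: 25.35
eef_pos: [0.5257, -0.2266, 0.2355]
tool_rot: [0.001, 0.977, 0.212, 0.001]
contact_force: [-0.2, -0.5, 0.5]
gripper_width: 0.499
grasp_force: 0.0
```

Emit:
{"fn": "send_rows", "kwargs": {"deltas": "0 0 0 0;0 0 0 0;0 0 0 0"}}

```text
t: 25.65
eef_pos: [0.5243, -0.2263, 0.2312]
tool_rot: [-0.0, 0.977, 0.212, -0.001]
contact_force: [-0.6, 0.0, 0.4]
gripper_width: 0.498
grasp_force: 0.0
```

```bash
python3 - <<'E'
from h import *
st()
p=bot.read_camera('wrist');a=p['img'][100:260,180:400,::-1];s=bot.read_camera('scene')
for q in('probe','probe_grip','probe_tip'):
    for r in bot.landmark_of(s,q)[:3]:print(q,np.round(r['xyz'],3),round(r['confidence'],2))
b=s['img'][180:300,140:305,::-1]
f=lambda i:cv2.resize(i,(398,290),interpolation=cv2.INTER_CUBIC)
cv2.imwrite('pics/fin.png',np.hstack([f(a),f(b)]))
E
```

```text
t 25.65 pos [ 0.5243 -0.2263  0.2312] yaw 24.47 F [-0.6  0.   0.4] T [-0.01 -0.01 -0.05] w 0.498 q [ 0.51  0.33 -0.26  1.8   0.1   1.02 -0.94]
probe [ 0.542 -0.327 -0.002] 0.8
probe [ 0.424 -0.222  0.002] 0.79
probe [ 0.52  -0.224  0.004] 0.56
probe_grip [ 0.427 -0.223  0.085] 0.75
probe_grip [ 0.526 -0.225 -0.001] 0.69
probe_grip [ 0.542 -0.325  0.086] 0.63
probe_tip [ 0.537 -0.325 -0.   ] 0.81
probe_tip [ 0.422 -0.222  0.005] 0.72
```

View pics/fin.png

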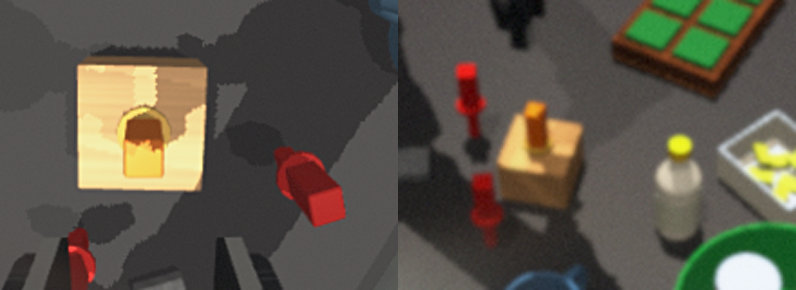

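The probe stands upright in the stand with its collar on the top face: wrist crop (143,145), scene crop (538,125). Both red look-alikes are still standing where they were.

```bash
python3 -c "
from station import bot
print(bot.hand_in())"
```

```text
the job is handed in; nothing more can be done
None
```

The proud tile was the middle one on the far side, about 3.8 mm up; I pressed it to about 0.3 mm below its neighbours' average height, within their own spread, put the probe back fully home in its stand, and handed the job in at about 26 s.

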